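Lay the cleaned steel canister in the steriliser tray

ROBOT

A 6-joint arm with a two-finger parallel gripper is mounted at the origin on the work surface. World frame = base frame: x ahead of the robot, y to its left, z up, the work surface at z = 0. Lengths are in m, angles in rad, forces in N, time in s.
With the tool pointing down it reaches from about 0.35 to 0.875 m from the base axis. Payload 15.5 kg.
Tool frame: the origin (TCP) lies between the finger pads; the fingertips stand 8 mm ahead of it and the grasp point (between the pads) lies 11 mm behind it; z points along the fingers, y is the direction in which the jaws open and shut (so a half turn about z gives the same grasp; the last joint's range is limited). The gripper opens to 85 mm and grips with 20 to 120 N. Pads are 22 mm wide; open, the fingers measure 114 mm over their backs; the gripper's body (76 mm by 85 mm) begins 54 mm behind the grasp point. The pads swing forward as they close: fully open they stand 13 mm farther back than shut.
Start: joints at [-1.198, 0.494, 1.345, -0, 1.302, -0.096], TCP at [0.282, -0.558, 0.239] pointing down, gripper open.
Joint ranges: [-2.91, 2.91], [-0.82, 2.16], [0.22, 2.67], [-1.22, 4.37], [0.12, 2.79], [-3.08, 3.08]. Speed limits (rad/s): [1.89, 1.89, 2.57, 3.01, 3.01, 3.01].

INTERFACE

Orientations are given as a unit quaternion [w, x, y, z].
In Python, from cell import arm gives the robot as it stands. The module is installed in compiled form; this text tells all that it offers.
- The arm moves only by the shell command python3 -m pendant 'ROWS' [FORCE]. ROWS is JSON, a list of rows, each a list of 3 entries, a list of its own where there are three numbers: the shift along the tool's x, y, z in mm, then the turn, a rotation vector about the tool's x, y, z in degrees, then the finger opening in mm, from 0 to 85.4. A call has 1 to 10 rows; each row shifts and turns the commanded pose from where the row before left it, along the tool's axes as they then stand; what a row does not reach is not made up. A row lasts 1/12 s, in which the tool goes at most 41.7 mm and 7.16 degrees, less where a joint would pass 70% of its speed; a pose out of reach is approached as far as the arm can. A call is refused whole if a number of a shift passes 41.7 or a number of a turn 7.16, either way. A call with a gripper value outside its range is refused whole. The fingers move at their own pace and stop on an object; FORCE is the grip in N (left out, the last holds). Time passes only in rows, so rows that do not move let the fingers close. It gives the time, the measured TCP pose, the force and the opening at its end, in the units of the state.
- arm.get_state(): the state, without advancing time (a new reading comes with each control period).
- arm.camera(name): name is "scene" or "top" or "wrist"; returns a dict with "img" (420x560x3 uint8, red, green, blue), "intrinsics" (3x3 intrinsics, pixels), "k1" (the pictures are not rectified: a ray, as slopes to the right and down, at radius r is drawn at 1 + k1 r^2 times it, then the intrinsics apply), "R" (3x3) and "t" (3): a world point X has camera coordinates R X + t; the wrist camera has in their place "hand_eye" (4x4, takes a point from camera to tool coordinates, whose origin is the TCP and whose axes are the flange's). Camera axes: x right, y down, z forward; pixel columns grow to the right and rows downward; lengths in m; the calibration is good to about 2 mm. A picture is of the moment at which its call begins: read the wrist's pose just before it. There is no depth.
- arm.hand_in(): hands the job in, once; it reports no verdict.
The state is a dict: "time": time; "joint_pos": joint angles; "joint_velocities": joint speeds; "effort": joint torques, N m; "position": TCP position; "tcp_rot": TCP orientation; "contact_force": force on the tool from outside, world axes, zero at the start; "moment": the same for the moment, N m; "grip_width": finger opening in m.
Only numpy, scipy, OpenCV 4.12 (cv2) and the standard library are available. Lean on these libraries where they do the work, as an engineer would, in place of code of your own. Each camera call takes 0.05 s, during which the arm holds its last target. There are 200 camera calls.

TASK

Lift the thick steel canister out of the white drying rest and lay it in the V-shaped cradle of the steriliser tray, centred and fully down in both notches; either end may point either way. Set it down gently, do not drop it, and leave the two slim tubes lying in the rest.

Things in the scene. Friction and masses are not known exactly. Their poses are not given: they have to be found in the camera images.
- canister_center (a point): Centre of the thick closed steel canister: smooth cylinder, 28 mm diameter, 140 mm long, 0.09-0.18 kg, two thin dark bands near one end. Its x axis runs along its length. It lies level, axis 48 mm above the counter, in one of three grooves of the fixed white drying rest, on two V-notched plates; the middle 70 mm of its length is free on both sides and below, down to a base plate 6 mm thick.
- tray_cradle (a point): Where the canister's centre belongs: 48 mm above the counter. x runs along the cradle. Fixed flat steel tray, 200 (x) by 150 mm, rim 14 mm high, with two aluminium plates 16 mm thick, 72 mm wide, 50 mm high, standing 50 mm to either side of this point along x, each with a 90 degree V notch, 44 mm wide on top, 22 mm deep. The 84 mm between the plates is free down to 5 mm above the counter.
- slim_a_center (a point): Centre of one slim steel tube, 14 mm diameter, 140 mm long, x axis along its length, axis 38 mm above the counter. It lies in another groove of the drying rest, parallel to the canister. The rest is 126 (along the tubes) by 224 mm and 50 mm high, its three grooves 75 mm apart.
- slim_b_center (a point): Centre of the other slim steel tube, the same size, in the remaining groove of the drying rest.
Things that resemble listed ones, but are neither listed nor needed, are in the scene too. Leave any green or red look-alike of the part that bears canister_center alone.

How it is judged:
By the outcome, as a careful person would: the job done as asked, in the order asked, and still so for the second after the job is handed in, with the robot touching nothing.
It also fails if it takes over 43 s, if anything falls off the work surface, if the arm or the gripper's body presses on something with over 40 N, if the wrist force passes 120 N, or if a joint passes its speed limit or range.

## Working session

There is one attempt and no reset: what is moved stays moved. The work goes in short steps, Python scripts to look and compute and a shell command to move; the robot and the scene stay as the last step left them, time stands still between calls to the robot, and variables do not carry over. Pictures are saved under pics/ and viewed, about 8 in all and at most 12, crops included, and the job is handed in when it is done.

```bash
mkdir -p pics && cat > h.py <<'E'
import numpy as np, cv2
from cell import arm
from scipy.spatial.transform import Rotation as Ro
def snap(name,fn):
    s=arm.get_state(); c=arm.camera(name)
    if name=="wrist":
        q=np.array(s["tcp_rot"]); Rt=Ro.from_quat(q[[1,2,3,0]]).as_matrix(); H=np.array(c["hand_eye"])
        Rwc=Rt@H[:3,:3]; twc=Rt@H[:3,3]+np.array(s["position"])
        c["R"]=Rwc.T; c["t"]=-Rwc.T@twc
    np.savez("pics/"+fn+".npz",img=c["img"],K=c["intrinsics"],k1=c["k1"],R=c["R"],t=c["t"])
    cv2.imwrite("pics/"+fn+".png",cv2.cvtColor(c["img"],cv2.COLOR_RGB2BGR)); return s
def load(fn): return dict(np.load("pics/"+fn+".npz"))
def toworld(c,uv,z):
    K=c["K"]; d=[float(c["k1"]),0,0,0,0]
    out=[]
    for p,zz in zip(np.atleast_2d(uv).astype(float),np.broadcast_to(z,len(np.atleast_2d(uv)))):
        n=cv2.undistortPointsIter(p.reshape(1,1,2),K,np.array(d),None,None,(3,50,1e-10)).ravel()
        r=c["R"].T@np.array([n[0],n[1],1]); o=-c["R"].T@c["t"]
        out.append(o+r*(zz-o[2])/r[2])
    return np.array(out)
def proj(c,X):
    return cv2.projectPoints(np.atleast_2d(X).astype(float),cv2.Rodrigues(c["R"])[0],np.array(c["t"],float),c["K"],np.array([float(c["k1"]),0,0,0,0]))[0].reshape(-1,2)
E
python3 - <<'E'
from h import *
s=snap("top","top1"); snap("scene","scene1")
print(s)
a=cv2.imread("pics/top1.png")
for n in("top1","scene1"):
    c=load(n);print(n,-c["R"].T@c["t"],c["K"][0,0],c["k1"])
cv2.imwrite("pics/top1b.png",cv2.resize(a,(800,600),interpolation=cv2.INTER_CUBIC))
E
```

```text
{'time': 0.0, 'joint_pos': array([-1.19849754e+00,  4.94208697e-01,  1.34613824e+00, -3.95159896e-05,
        1.30250027e+00, -9.54886461e-02]), 'joint_velocities': array([ 2.45779374e-05, -4.34771888e-05, -8.28614055e-04,  7.85708565e-04,
       -1.42794630e-03,  7.41690092e-04]), 'effort': array([-1.39341653e-03, -8.82154083e+01, -3.83882189e+01, -4.95955246e-04,
        9.77729709e-03,  2.57833494e-05]), 'position': array([ 0.28168835, -0.55752323,  0.23868198]), 'tcp_rot': array([-6.18648126e-04,  9.72769928e-01,  2.31772029e-01, -1.05406748e-04]), 'contact_force': array([ 0.38581397,  0.44553165, -0.17881946]), 'moment': array([ 0.01425211, -0.0514077 ,  0.04342806]), 'grip_width': 0.0852611703066467}
top1 [0.4213607  0.06119834 0.95476942] 393.1795758436792 -0.02150438976640465
scene1 [1.0480815  0.26973225 0.80191411] 440.2511959705533 -0.11713990580332509
```

View pics/top1b.png

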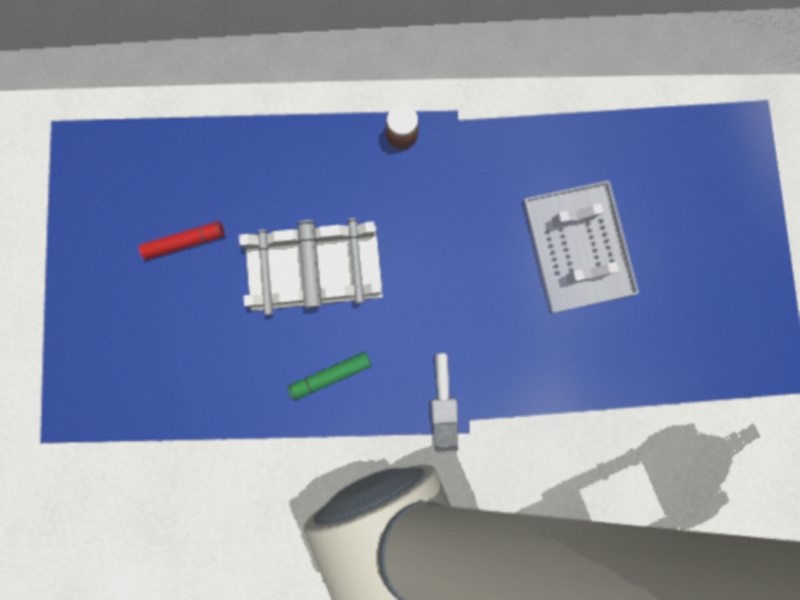

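View pics/scene1.png

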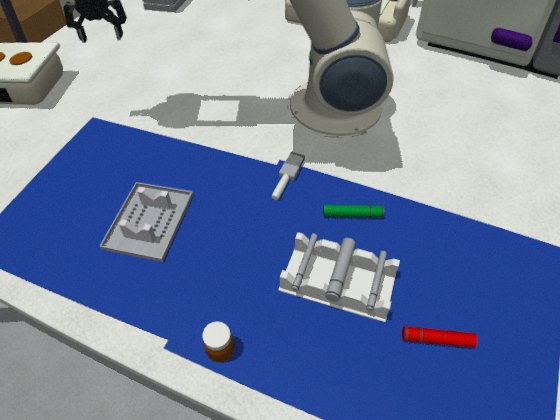

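The top view shows three candidates:
- Thick steel cylinder in the middle groove of the white rest, about (309,264) in the 800-px picture.
- Red look-alike at (181,241).
- Green look-alike at (330,376).

The steel one fits: it is thick, grey and lies between two slim tubes. The tray is at about (581,247), and a bottle at (402,128) and a tool at (444,400) are not needed. I'll confirm with one enlarged crop of the rest and the tray.

```bash
python3 - <<'E'
from h import *
a=cv2.imread("pics/top1.png")
# rest crop orig px [160:275]x[145:230]; tray [360:455]x[120:225]
r=cv2.resize(a[145:230,160:275],None,fx=3.478*1,fy=3.478,interpolation=cv2.INTER_CUBIC)
t=cv2.resize(a[120:225,360:455],None,fx=4,fy=4,interpolation=cv2.INTER_CUBIC)
o=np.zeros((420,800,3),np.uint8); o[:r.shape[0],:min(400,r.shape[1])]=r[:,:400]; o[:420,410:790]=t
cv2.imwrite("pics/crop1.png",o)
E
```

```text
(no output)
```

View pics/crop1.png

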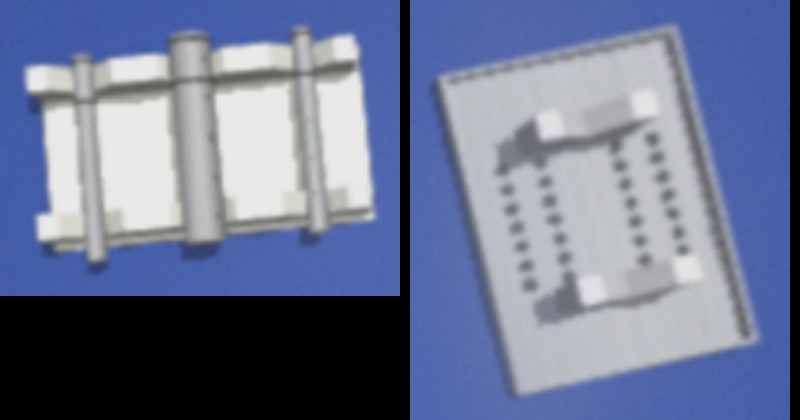

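The crop confirms it: the thick steel cylinder, with bands near its top end, runs from about (190,37) to (206,240), with slim tubes on both sides. The tray's V plates are at about (597,114) and (640,280) in the right half.

```bash
python3 - <<'E'
from h import *
c=load("top1")
f=lambda p:np.array([160,145])+np.array(p)/3.478-0.36
g=lambda p:np.array([360,120])+(np.array(p)-[410,0])/4-0.37
def rep(n,A,B):
    d=A-B; print(n,"centre",((A+B)/2).round(4),"len",np.linalg.norm(d).round(4),"yaw",np.degrees(np.arctan2(d[1],d[0])).round(1))
w=toworld(c,[f((190,37)),f((206,240))],0.05); print(w.round(4)); rep("can",*w)
for a,b in(((82,60),(97,260)),((301,30),(318,230))): rep("slim",*toworld(c,[f(a),f(b)],.04))
w=toworld(c,[g(p) for p in((440,76),(678,28),(757,342),(517,395))],.014)
rep("trayrim",(w[0]+w[1])/2,(w[2]+w[3])/2); print(w.mean(0),np.linalg.norm(w[0]-w[1]),np.linalg.norm(w[0]-w[3]))
w=toworld(c,[g(p) for p in((551,124),(644,104),(593,291),(688,268))],.05)
rep("cradle",(w[0]+w[1])/2,(w[2]+w[3])/2); 
s=arm.get_state(); q=s["tcp_rot"];print(Ro.from_quat(np.array(q)[[1,2,3,0]]).as_matrix().round(3))
E
```

```text
[[0.6329 0.2025 0.05  ]
 [0.4956 0.1932 0.05  ]]
can centre [0.5643 0.1979 0.05  ] len 0.1376 yaw 3.9
slim centre [0.553  0.2728 0.04  ] len 0.1367 yaw 4.1
slim centre [0.5698 0.1239 0.04  ] len 0.1372 yaw 3.8
trayrim centre [ 0.5894 -0.2589  0.014 ] len 0.1994 yaw 10.6
[ 0.58936514 -0.25890707  0.014     ] 0.15102259537327148 0.20020307843886162
cradle centre [ 0.59   -0.2593  0.05  ] len 0.1007 yaw 11.3
[[ 0.893  0.451 -0.   ]
 [ 0.451 -0.893  0.001]
 [ 0.    -0.001 -1.   ]]
```

Sizes agree with the spec: canister 138 mm long, tube spacing 75 mm, tray 200 by 151 mm, plates 101 mm apart. Targets are canister (0.564, 0.198) at yaw about 4°, and cradle (0.590, -0.259) at yaw about 11°. Moving over the canister now.

```bash
python3 -m pendant '[[[5,-12,0],[0,0,5.7],85],[[10,-22,0],[0,0,5.7],85],[[14,-31,0],[0,0,5.7],85],[[16,-36,0],[0,0,5.7],85],[[16,-36,0],[0,0,0],85],[[16,-36,0],[0,0,0],85],[[16,-36,0],[0,0,0],85],[[16,-36,0],[0,0,0],85],[[16,-36,0],[0,0,0],85],[[16,-36,0],[0,0,0],85]]' | tail -c 700
cat > go.py <<'E'
import sys
from h import *
x,y,z,yaw=map(float,sys.argv[1:5])
s=arm.get_state();R=Ro.from_quat(np.array(s["tcp_rot"])[[1,2,3,0]]).as_matrix()
T=Ro.from_euler("xz",[180,0],degrees=True).as_matrix(); T=Ro.from_euler("z",yaw,degrees=True).as_matrix()@np.diag([1,-1,-1])
print("t",s["time"],"pos",s["position"].round(4),"F",s["contact_force"].round(1),"w",s["grip_width"].round(4))
print("shift now-axes",(R.T@(np.array([x,y,z])-s["position"])*1000).round(1),"shift in final axes",(T.T@(np.array([x,y,z])-s["position"])*1000).round(1),"turn",np.degrees(Ro.from_matrix(R.T@T).as_rotvec()).round(2))
E
python3 go.py .564 .198 .2 3.9
```

```text
time: 0.93
position: [0.378, -0.2249, 0.2392]
tcp_rot: [-0.0, 0.999, 0.035, -0.0]
contact_force: [1.5, -0.1, 0.2]
grip_width: 0.0848Traceback (most recent call last):
  File "go.py", line 6, in <module>
    print("t",s["time"],"pos",s["position"].round(4),"F",s["contact_force"].round(1),"w",s["grip_width"].round(4))
                                                                                         ^^^^^^^^^^^^^^^^^^^^^
AttributeError: 'float' object has no attribute 'round'
```

```bash
sed -i 's/s\["grip_width"\].round(4)/round(s["grip_width"],4)/' go.py
python3 -m pendant '[[[20,-36,0],[0,0,0],85],[[20,-36,0],[0,0,0],85],[[20,-36,0],[0,0,0],85],[[20,-36,0],[0,0,0],85],[[20,-36,0],[0,0,0],85],[[20,-36,0],[0,0,0],85],[[20,-36,0],[0,0,0],85],[[20,-36,0],[0,0,0],85],[[14,-25,0],[0,0,0],85],[[0,0,0],[0,0,0],85]]' >/dev/null
python3 go.py .564 .198 .2 3.9
```

```text
t 1.7667 pos [0.5314 0.102  0.239 ] F [-0.4 -0.5 -1. ] w 0.0847
shift now-axes [ 39.6 -93.3  39.1] shift in final axes [ 39.1 -93.5  39. ] turn [-0.07 -0.05  0.3 ]
```

```bash
python3 -m pendant '[[[13,-31,0],[0,0,0],85],[[13,-31,10],[0,0,0],85],[[13,-31,10],[0,0,0],85],[[0,0,10],[0,0,0],85],[[0,0,0],[0,0,0],85],[[0,0,0],[0,0,0],85]]' >/dev/null
python3 go.py .564 .198 .2 3.9
python3 -c "
from h import *
snap('wrist','w1'); c=load('w1')
print(proj(c,[[.564,.198,.048],[.564+.07*.9977,.198+.07*.068,.048],[.564-.07*.9977,.198-.07*.068,.048]]).round(1))"
```

```text
t 2.2667 pos [0.5614 0.1927 0.2087] F [0.1 0.  0.3] w 0.0845
shift now-axes [ 3.  -5.2  8.7] shift in final axes [ 3.  -5.2  8.7] turn [0.03 0.12 0.13]
[[273.8 187.5]
 [273.5 101.5]
 [274.1 262.5]]
```

View pics/w1.png

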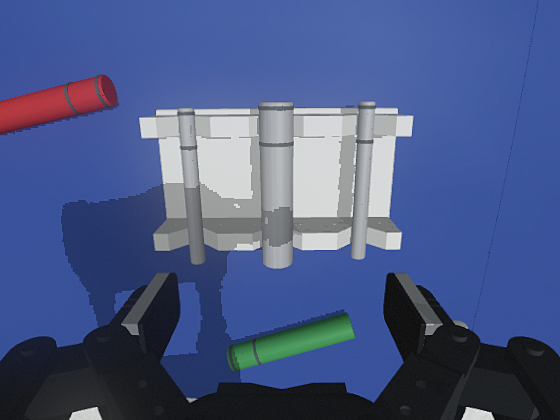

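The wrist view shows the canister with bands from (276,102) to (277,266), about 3 px right of prediction, and the slim tubes clear of the fingers. Refining the position from here.

```bash
python3 - <<'E'
from h import *
c=load("w1")
g=cv2.cvtColor(c["img"],cv2.COLOR_RGB2GRAY).astype(int)
for r in(160,200): print(r,g[r,255:300])
w=toworld(c,[(276.3,120),(277.2,250)],.050)
d=w[0]-w[1];print(w.round(4),np.degrees(np.arctan2(d[1],d[0])))
x=.564;print("y at x=.564",w[1,1]+(x-w[1,0])*d[1]/d[0])
E
```

```text
160 [162 162 162 164 167 119 123 133 140 147 155 157 159 161 164 168 172 175
 175 175 177 179 184 185 185 186 183 181 176 173 170 166 165 162 156 149
 139 140 199 220 216 215 215 215 215]
200 [159 159 160 159 161 161 105 121 131 142 150 155 160 160 162 166 166 173
 174 176 176 178 180 181 181 183 182 177 174 170 167 165 163 160 153 146
 136 132 198 220 216 214 214 215 214]
[[0.6199 0.1996 0.05  ]
 [0.5076 0.1913 0.05  ]] 4.193222551555371
y at x=.564 0.19547967282267595
```

```bash
python3 -m pendant '[[[3,-3,15],[0,0,0],85],[[0,0,30],[0,0,0],85],[[0,0,30],[0,0,0],85],[[0,0,30],[0,0,0],85],[[0,0,20],[0,0,0],85],[[0,0,15],[0,0,0],85],[[0,0,0],[0,0,0],85],[[0,0,0],[0,0,0],85]]' >/dev/null
python3 go.py .564 .196 .037 4
python3 -c "
from h import *
snap('wrist','w2'); c=load('w2'); X=[.564,.196,.05]
print(proj(c,[X,[.6,.1985,.05]]).round(1))"
```

```text
t 2.9833 pos [0.5649 0.1954 0.0698] F [ 0.4 -0.5  1.7] w 0.0851
shift now-axes [-0.9 -0.7 32.8] shift in final axes [-0.9 -0.7 32.8] turn [ 0.01  0.02 -0.06]
[[277.8 267.3]
 [277.5 193.6]]
```

View pics/w2.png

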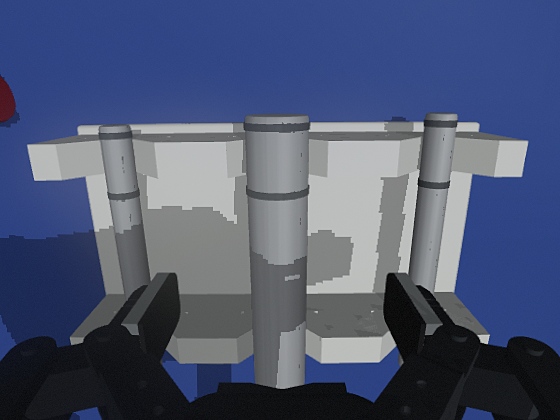

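The canister sits at columns 248–308 (centre 278, predicted 277.5), midway between the fingers. I'll narrow the opening a little for clearance to the slim tubes, descend and grip.

```bash
python3 -m pendant '[[[0,0,0],[0,0,0],62],[[-1,-1,8],[0,0,0],62],[[0,0,10],[0,0,0],62],[[0,0,10],[0,0,0],62],[[0,0,5],[0,0,0],62],[[0,0,0],[0,0,0],62],[[0,0,0],[0,0,0],62]]' 30 >/dev/null
python3 go.py .564 .196 .037 4
```

```text
t 3.6167 pos [0.5635 0.1972 0.0357] F [ 0.6 -0.2 -0.4] w 0.0621
shift now-axes [ 0.4  1.2 -1.3] shift in final axes [ 0.4  1.2 -1.3] turn [0.01 0.06 0.01]
```

```bash
python3 -m pendant '[[[0,0,0],[0,0,0],45],[[0,0,0],[0,0,0],38],[[0,0,0],[0,0,0],33],[[0,0,0],[0,0,0],28],[[0,0,0],[0,0,0],20],[[0,0,0],[0,0,0],20],[[0,0,0],[0,0,0],20],[[0,0,0],[0,0,0],20]]' 30
python3 go.py .564 .196 .037 4
```

```text
time: 4.28
position: [0.564, 0.1971, 0.0367]
tcp_rot: [0.0, 0.999, 0.035, 0.0]
contact_force: [-0.6, -3.3, 6.2]
grip_width: 0.0269
t 4.2833 pos [0.564  0.1971 0.0367] F [-0.6 -3.3  6.2] w 0.0269
shift now-axes [-0.1  1.1 -0.3] shift in final axes [-0.1  1.1 -0.3] turn [ 0.01 -0.03  0.01]
```

Gripped, at an opening of 26.9 mm with low forces. Lifting straight up, gently at first.

```bash
python3 -m pendant '[[[0,0,0],[0,0,0],20],[[0,0,0],[0,0,0],20],[[0,0,-4],[0,0,0],20],[[0,0,-8],[0,0,0],20],[[0,0,-16],[0,0,0],20],[[0,0,-25],[0,0,0],20],[[0,0,-30],[0,0,0],20],[[0,0,-30],[0,0,0],20],[[0,0,-15],[0,0,0],20],[[0,0,0],[0,0,0],20]]' 60
python3 go.py .59 -.259 .165 11
python3 -c "
from h import *
snap('wrist','w3')"
```

```text
time: 5.12
position: [0.5655, 0.1978, 0.1685]
tcp_rot: [-0.001, 0.999, 0.035, 0.003]
contact_force: [1.0, 0.3, -0.7]
grip_width: 0.0264
t 5.1167 pos [0.5655 0.1978 0.1685] F [ 1.   0.3 -0.7] w 0.0264
shift now-axes [ -7.5 457.4   3. ] shift in final axes [-63.1 453.1   3.5] turn [-0.05 -0.35 -6.99]
```

View pics/w3.png

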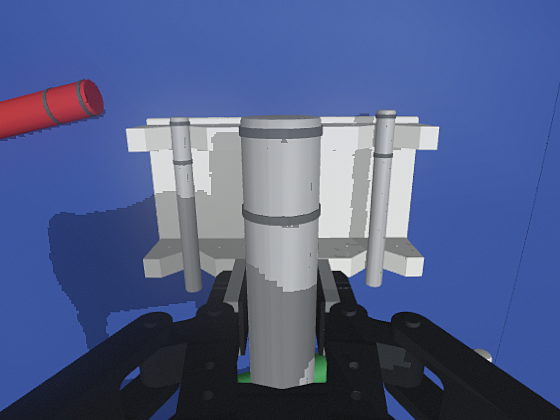

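The canister is held at columns 242–322 and both slim tubes still lie in the rest. Checking for slip along its length, then carrying it to the tray.

```bash
python3 - <<'E'
from h import *
for n,uv,z,tcp,yaw in(("w2",(277,116),.062,(.5649,.1954),4),("w3",(281,117),.1685+.025,(.5655,.1978),4)):
    w=toworld(load(n),[uv],z)[0]; u=np.array([np.cos(np.radians(yaw)),np.sin(np.radians(yaw))])
    print(n,"far end world",w.round(4),"centre rel. TCP along x",((w[:2]-tcp)@u-.07).round(4),"world centre",(w[:2]-.07*u).round(4))
E
python3 -m pendant '[[[-1,8,0],[0,0,-1.5],20],[[-3,18,0],[0,0,-1.5],20],[[-4,28,0],[0,0,-2],20],[[-5,35,0],[0,0,-2],20],[[-5,35,0],[0,0,0],20],[[-5,35,0],[0,0,0],20],[[-5,35,0],[0,0,0],20],[[-5,35,0],[0,0,0],20],[[-5,35,0],[0,0,0],20],[[-5,35,0],[0,0,0],20]]' >/dev/null
python3 go.py .59 -.259 .165 11
```

```text
w2 far end world [0.6339 0.2008 0.062 ] centre rel. TCP along x -0.0007 world centre [0.5641 0.1959]
w3 far end world [0.6356 0.2017 0.1935] centre rel. TCP along x 0.0002 world centre [0.5658 0.1969]
t 6.0 pos [ 0.5718 -0.1061  0.1631] F [ 0.7  0.8 -1.1] w 0.0265
shift now-axes [-11.3 153.6  -2. ] shift in final axes [-11.3 153.6  -1.9] turn [-0.06  0.1  -0.  ]
```

```bash
python3 -m pendant '[[[-2,30,0],[0,0,0],20],[[-2,30,0],[0,0,0],20],[[-2,28,0],[0,0,0],20],[[-2,24,0],[0,0,0],20],[[-1,14,0],[0,0,0],20],[[0,6,0],[0,0,0],20],[[0,0,0],[0,0,0],20],[[0,0,0],[0,0,0],20]]' >/dev/null
python3 go.py .59 -.259 .165 11
python3 -c "
from h import *
snap('wrist','w4')
snap('top','top2')"
```

```text
t 6.6667 pos [ 0.5887 -0.2348  0.1637] F [-0.3  0.7 -1.2] w 0.0266
shift now-axes [-3.4 24.  -1.3] shift in final axes [-3.4 24.  -1.3] turn [-0.06  0.05  0.01]
```

View pics/w4.png

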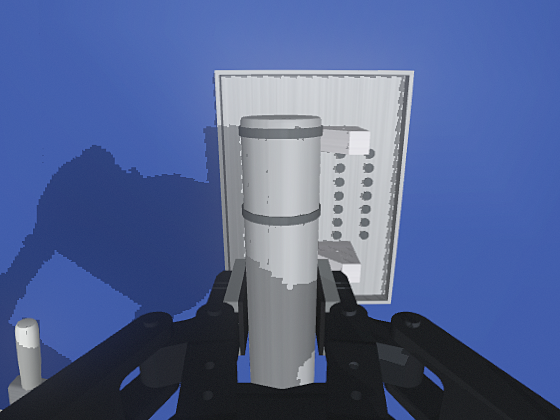

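The wrist view shows the tray rim corners at TL (215,71), TR (413,71) and BR (391,303), square to the hand, with the canister still about 24 mm left of the cradle line. Cross-checking the tray pose from here.

```bash
python3 - <<'E'
from h import *
w=toworld(load("w4"),[(215,71),(413,71),(391,303)],.014);print(w.round(4))
a,b,c=w; print(np.linalg.norm(a-b),np.linalg.norm(b-c)); d=a-b;e=b-c
print("centre",((a+c)/2).round(4),"yaw", np.degrees(np.arctan2(d[1],d[0]))-90,np.degrees(np.arctan2(e[1],e[0])))
# canister lateral offset in hand: centre column ~281.5 at top far, height .19
T=Ro.from_euler("z",11,degrees=True).as_matrix()@np.diag([1,-1,-1])
p=[.5887,-.2348,.1637]
m=np.array(toworld(load("w4"),[(281.5,214),(281.5,240)],.1637+.025))-p;print("canister top line in tool axes mm",(m@T*1000).round(1))
E
```

```text
[[ 0.673  -0.1689  0.014 ]
 [ 0.7018 -0.3143  0.014 ]
 [ 0.5073 -0.3536  0.014 ]]
0.14830605825531293 0.19839947455319015
centre [ 0.5902 -0.2612  0.014 ] yaw 11.199180333201369 11.412271506857206
canister top line in tool axes mm [[ 40.3   1.  -25. ]
 [ 31.4   1.  -25. ]]
```

Both estimates agree within about 2 mm: (0.590, -0.259 to -0.261), yaw 10.6–11.4°. Target is (0.590, -0.260); descending to about 35 mm above the seat.

```bash
python3 -m pendant '[[[-2,10,0],[0,0,0],20],[[-1,11,8],[0,0,0],20],[[0,3,20],[0,0,0],20],[[0,0,25],[0,0,0],20],[[0,0,22],[0,0,0],20],[[0,0,12],[0,0,0],20],[[0,0,5],[0,0,0],20],[[0,0,0],[0,0,0],20],[[0,0,0],[0,0,0],20]]' >/dev/null
python3 go.py .59 -.26 .037 11.1
python3 -c "
from h import *
snap('wrist','w5')
snap('scene','s5');c=load('s5');print(proj(c,[.59,-.26,.05]))
a=cv2.imread('pics/s5.png')[140:280,80:220];b=cv2.imread('pics/w5.png')
o=np.zeros((420,800,3),np.uint8);o[:400,:400]=cv2.resize(a,(400,400),interpolation=2);o[:300,400:]=cv2.resize(b,(400,300),interpolation=3);cv2.imwrite('pics/c5.png',o)"
```

```text
t 7.5167 pos [ 0.5911 -0.2603  0.0729] F [-1.  -0.2 -1.1] w 0.0264
shift now-axes [-1.1 -0.6 35.9] shift in final axes [-1.1 -0.5 35.9] turn [ 0.03 -0.04 -0.1 ]
[[144.07052198 207.0734151 ]]
```

View pics/c5.png

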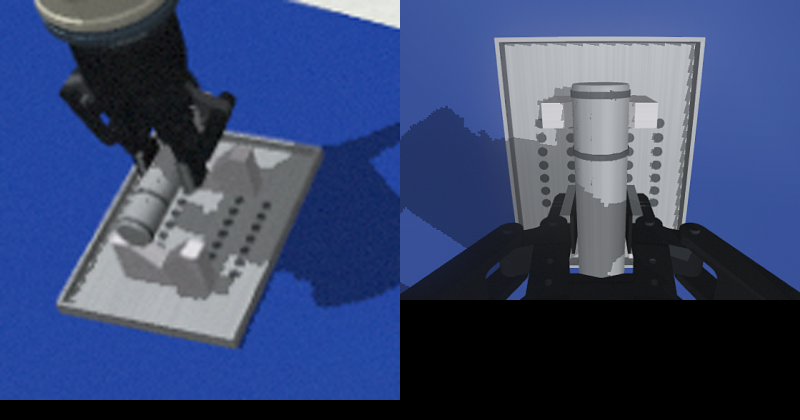

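The wrist half shows the plate ends at columns 542 and 657 (centre 599.5) with the canister centred at about 601, so it is lined up within about 1 mm. I'll shift by that and lower slowly.

```bash
python3 -m pendant '[[[-1,-1,4],[0,0,0],20],[[0,0,7],[0,0,0],20],[[0,0,7],[0,0,0],20],[[0,0,6],[0,0,0],20],[[0,0,4],[0,0,0],20],[[0,0,2],[0,0,0],20],[[0,0,0],[0,0,0],20],[[0,0,0],[0,0,0],20]]' >/dev/null
python3 go.py .59 -.26 .037 11.1
```

```text
t 8.2833 pos [ 0.5895 -0.2592  0.0422] F [-1.3 -0.2 -1.5] w 0.0265
shift now-axes [0.3 0.9 5.2] shift in final axes [0.3 0.9 5.2] turn [-0.01  0.01 -0.1 ]
```

```bash
python3 -m pendant '[[[0,0,1],[0,0,0],20],[[0,0,1],[0,0,0],20],[[0,0,1],[0,0,0],20],[[0,0,0.5],[0,0,0],20],[[0,0,0],[0,0,0],20],[[0,0,0],[0,0,0],20]]' >/dev/null
python3 go.py .59 -.26 .037 11.1
```

```text
t 8.7833 pos [ 0.5895 -0.2592  0.0388] F [-0.6  0.2 -1.7] w 0.0259
shift now-axes [0.3 0.9 1.8] shift in final axes [0.3 0.9 1.8] turn [-0.  -0.  -0.1]
```

```bash
python3 -m pendant '[[[0,0,0.5],[0,0,0],20],[[0,0,0.5],[0,0,0],20],[[0,0,0],[0,0,0],20],[[0,0,0],[0,0,0],20]]' >/dev/null
python3 go.py .59 -.26 .037 11.1
python3 -m pendant '[[[0,0,0.5],[0,0,0],20],[[0,0,0],[0,0,0],20],[[0,0,0],[0,0,0],20]]' >/dev/null
python3 go.py .59 -.26 .037 11.1
python3 -m pendant '[[[0,0,0.5],[0,0,0],20],[[0,0,0],[0,0,0],20],[[0,0,0],[0,0,0],20]]' >/dev/null
python3 go.py .59 -.26 .037 11.1
```

```text
t 9.1167 pos [ 0.5895 -0.2592  0.0378] F [ 0.5  0.3 -1.2] w 0.0266
shift now-axes [0.3 0.9 0.8] shift in final axes [0.3 0.9 0.8] turn [-0.   0.  -0.1]
t 9.3667 pos [ 0.5896 -0.2593  0.0373] F [-0.  -1.2 -0.1] w 0.0267
shift now-axes [0.2 0.8 0.3] shift in final axes [0.2 0.8 0.3] turn [ 0.01 -0.01 -0.1 ]
t 9.6167 pos [ 0.5898 -0.2595  0.037 ] F [ 1.  -2.4  3.6] w 0.0266
shift now-axes [0.1 0.6 0. ] shift in final axes [0.1 0.6 0. ] turn [ 0.03 -0.03 -0.1 ]
```

Contact, with a small sideways push towards -y. I'll ease 0.6 mm that way and lower a little further.

```bash
python3 -m pendant '[[[0,0.6,0],[0,0,0],20],[[0,0,0.5],[0,0,0],20],[[0,0,0],[0,0,0],20],[[0,0,0],[0,0,0],20]]' >/dev/null
python3 go.py .59 -.26 .037 11.1
python3 -c "
from h import *
print(arm.get_state()['moment'].round(2))"
```

```text
t 9.95 pos [ 0.5898 -0.2597  0.0368] F [-1.2  1.6  9.9] w 0.0264
shift now-axes [ 0.1  0.3 -0.2] shift in final axes [ 0.1  0.3 -0.2] turn [ 0.01 -0.03 -0.1 ]
[ 0.19  0.21 -0.2 ]
```

Supported with about 10 N vertical and little sideways force, at the same TCP height as in the rest (36.8 against 36.7 mm). Releasing slowly.

```bash
python3 -m pendant '[[[0,0,0],[0,0,0],27],[[0,0,0],[0,0,0],29],[[0,0,0],[0,0,0],32],[[0,0,0],[0,0,0],38],[[0,0,0],[0,0,0],46],[[0,0,0],[0,0,0],56],[[0,0,0],[0,0,0],62],[[0,0,0],[0,0,0],62],[[0,0,0],[0,0,0],62]]' 20 >/dev/null
python3 go.py .59 -.26 .037 11.1
python3 -m pendant '[[[0,0,-5],[0,0,0],62],[[0,0,-12],[0,0,0],62],[[0,0,-25],[0,0,0],62],[[0,0,-35],[0,0,0],62],[[0,0,-35],[0,0,0],62],[[0,0,-30],[0,0,0],62],[[0,0,-15],[0,0,0],62],[[0,0,0],[0,0,0],62],[[0,0,0],[0,0,0],62]]' >/dev/null
python3 go.py .59 -.26 .037 11.1
python3 -c "
from h import *
snap('wrist','w6')
snap('scene','s6')
a=cv2.imread('pics/s6.png')[140:280,80:220];b=cv2.imread('pics/w6.png')
o=np.zeros((560,800,3),np.uint8);o[:240,560:800]=cv2.resize(a,(240,240),interpolation=2);o[:420,:560]=b
o[250:530,560:800]=cv2.resize(cv2.imread('pics/s6.png')[210:350,270:390],(240,280),interpolation=2);cv2.imwrite('pics/c6.png',o)"
```

```text
t 10.7 pos [ 0.5896 -0.2598  0.0363] F [-0.4 -0.3 -0.1] w 0.0618
shift now-axes [ 0.3  0.3 -0.7] shift in final axes [ 0.3  0.3 -0.7] turn [-0.  -0.  -0.1]
t 11.45 pos [ 0.59   -0.2599  0.195 ] F [-0.1  1.  -1.1] w 0.0617
shift now-axes [ -0.3  -0.2 158. ] shift in final axes [0.00e+00 1.00e-01 1.58e+02] turn [ 0.09 -0.11 -0.1 ]
```

View pics/c6.png

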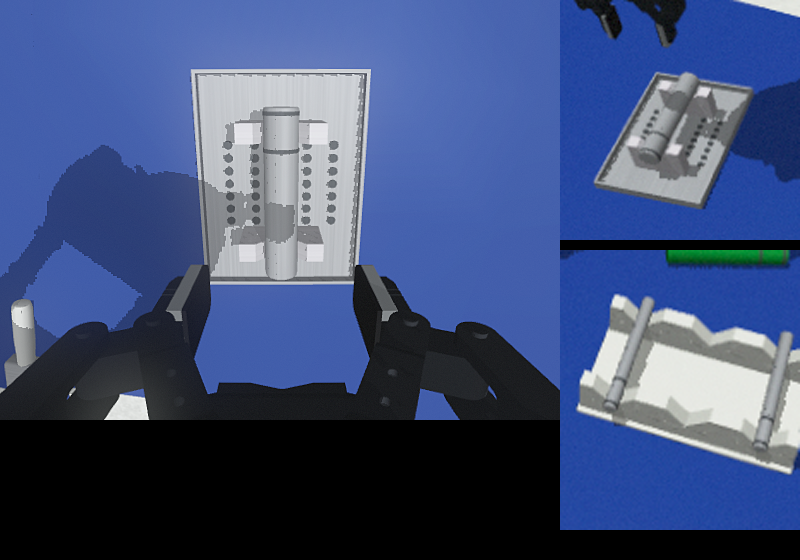

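The canister lies in both notches at column 281, from (281,107) to (281,280), and both slim tubes are still in the rest. Checking the centring in numbers.

```bash
python3 - <<'E'
from h import *
c=load("w6")
u=np.array([np.cos(np.radians(11.1)),np.sin(np.radians(11.1))]);v=np.array([-u[1],u[0]])
def P(uv,z): w=toworld(c,[uv],z)[0,:2]-[.59,-.26]; return (np.array([w@u,w@v])*1000).round(1)
print("tray",[P(p,.014) for p in((192,70),(371,70),(357,283),(205,283))])
print("can far top rim",P((280.5,107),.062),"can near low rim",P((281,280),.034),"axis",P((281,140),.05),P((281.5,220),.05))
print("plates far, outer ends",P((235,122),.05),P((327,122),.05)," far plate near edge",P((316,143),.05))
s=np.array(c["img"][90:290,281]).mean(1).astype(int); print(s[10:24],s[180:198])
print(proj(c,[np.r_[np.array([.59,-.26])+u*d,z] for d,z in((.07,.062),(-.07,.034))]))
E
```

```text
tray [array([99. , 72.7]), array([ 98.8, -76. ]), array([-98.9, -76.1]), array([-98.4,  74.4])]
can far top rim [69.8 -0.7] can near low rim [-84.3  -0.8] axis [44.9 -1. ] [-20.3  -1.3]
plates far, outer ends [58.6 34. ] [ 58.5 -36.1]  far plate near edge [ 42.6 -28.1]
[207 205 206 205 207 211 175 138 186 198 202 163 125 125] [187 187 187 186 186 186 185 186 189 176 101 139 202 192 164 105 112 115]
[[279.51942818 106.74436825]
 [280.09135724 265.93603942]]
```

Tray centre, plate centre and canister axis agree within 0.5 mm laterally (-1.3, -1.05 and -1.0 to -1.3 mm). The far end is at +69.8 mm, where 70 is ideal. Handing in.

```bash
python3 -c "
from h import *
print(toworld(load('w6'),[(281,279)],.062).round(4))
print(arm.hand_in())"
```

```text
[[ 0.5232 -0.2739  0.062 ]]
the job is handed in; nothing more can be done
None
```

The canister is out of the drying rest and lying in both notches of the steriliser tray's cradle. I handed the job in at about 11.5 s with the gripper open and clear above it. No verdict was reported.

- **Grasp and set-down:** I gripped the canister at its middle and lowered the last few millimetres in half-millimetre steps. It touched down with about 10 N of support. The tool stood at 36.8 mm, against 36.7 mm when it gripped the canister in the rest, so it is fully down.
- **Centring across the cradle:** In the last wrist picture, the canister axis agrees with the middle of the tray and of the plates within about 0.5 mm.
- **Centring along the cradle:** The far end is at +69.8 mm, where 70 is ideal. The near end works out at about -68 mm; that edge was hard to read, and both fit a canister centred within about 1 mm.
- **Everything else:** The last picture showed both slim tubes still in the rest. The arm did not touch the red and green look-alikes.
- **Disagreements:** The overhead and wrist cameras differed by up to 2.5 mm on positions. While lowering there was a small sideways push of about 2.4 N, which I eased with a 0.6 mm shift.

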